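# Point out the knob and the shaft it belongs on

### The job

Show an apprentice which knob goes on which shaft by pointing from straight above with closed fingers: first hold the fingertips 2 to 3 cm above the silver-white knob on the bench for at least two seconds, then raise the hand well clear and hold them 2 to 3 cm above the bare metal shaft in the nearer black panel for at least two seconds, and finish still pointing there. Touch and move nothing, and do not bring the fingers down over the black knob, the capacitor, the heat sink or the white block on the way.

Things in the scene. Friction and masses are not known exactly. Their poses are not given: they have to be found in the camera images.
- silver_knob: the silver-white round knob to point at first, 28 mm in diameter, 20 mm high, standing loose on the bench; origin at the centre of its underside, z up
- silver_knob_top (a point): centre of the top face of the silver-white knob, 20 mm above the bench
- black_knob: a round black knob, 30 mm in diameter, 17 mm high, loose on the bench in the same row; not to be pointed at; origin at the centre of its underside
- black_knob_top (a point): centre of the top face of the black knob
- capacitor: a black upright cylinder (capacitor), 26 mm in diameter, 35 mm high, loose on the bench in the same row; not to be pointed at; origin at the centre of its underside
- capacitor_top (a point): centre of the top face of the capacitor
- front_panel: long black machined panel lying flat behind the row, fixed, 103 mm (its x) by 385 mm (its y), 14 mm high at its rims, with three pockets in a row along its y, their floors 4 mm above the bench; origin at the centre of its underside
- control_shaft: bare upright control shaft fixed to the floor of one of the three pockets: a steel washer 21 mm across, a brass hex nut and bush, and a steel spindle 6 mm in diameter, 20 mm high in all; origin at the centre of its foot, z up
- shaft_tip (a point): top end of the shaft, 20 mm above the pocket floor (24 mm above the bench): the second thing to point at
- heat_sink: black finned heat sink, 30x40x22 mm, loose in another pocket of the panel; not to be pointed at; origin at the centre of its underside
- spacer_block: white block, 30x45x20 mm, loose in the remaining pocket of the panel; not to be pointed at; origin at the centre of its underside

How it is judged (in metres and radians):
On the way, in this order (a step that is already met when the one before it is completed fails the run):
1. the fingertips point at the silver-white knob from just above for 1.5 s (horizontal distance between the grasp point and silver_knob_top below 0.018 m and z of the grasp point in the frame of silver_knob_top between 0.022 and 0.07 m), for 1.5 s.
2. the fingertips point at the bare shaft from just above for 1.5 s (horizontal distance between the grasp point and shaft_tip below 0.018 m and z of the grasp point in the frame of shaft_tip between 0.022 and 0.07 m), for 1.5 s.
At the end, for the whole second after the job is handed in: The hand still points at the shaft: the grasp point (about 19 mm behind the fingertips) is within 18 mm of the shaft's axis and 22 to 70 mm above its tip; no loose part has moved more than 6 mm and all are at rest (all of step 2 and distance of each of silver_knob, black_knob, capacitor, heat_sink, spacer_block from where it was at the start of the episode below 0.006 m and linear speed of each of silver_knob, black_knob, capacitor, heat_sink, spacer_block below 0.02 m/s); the robot touches nothing.
It fails at once if the robot touches something (contact force between any of the fingers, the arm and anything else above 0.3 N).
It fails at once if a loose part is moved more than 6 mm (distance of any of silver_knob, black_knob, capacitor, heat_sink, spacer_block from where it was at the start of the episode above 0.006 m).
It fails at once if the fingers come down over the black knob, the capacitor, the heat sink or the white block (grasp point within 25 mm of its axis and less than 60 mm above its top) ((horizontal distance between the grasp point and black_knob_top below 0.025 m and z of the grasp point in the frame of black_knob_top below 0.06 m) or (horizontal distance between the grasp point and capacitor_top below 0.025 m and z of the grasp point in the frame of capacitor_top below 0.06 m) or (horizontal distance between the grasp point and heat_sink below 0.025 m and z of the grasp point in the frame of heat_sink below 0.082 m) or (horizontal distance between the grasp point and spacer_block below 0.025 m and z of the grasp point in the frame of spacer_block below 0.08 m)).
It also fails if it takes over 43 s, if anything falls off the work surface, if the arm or the gripper's body presses on something with over 40 N, if the wrist force passes 120 N, or if a joint passes its speed limit or range.

### The arm

A 6-joint arm with a two-finger parallel gripper is mounted at the origin on a cart in front of the work surface, level with it; the furniture and walls round the work are solid. World frame = base frame: x ahead of the robot, y to its left, z up, the work surface at z = 0. Lengths are in mm, angles in rad, forces in N, time in s.
With the tool pointing down it reaches from about 275 to 750 mm from the base axis. Payload 10.2 kg.
Tool frame: the origin (TCP) lies midway between the tips of the shut fingers; the grasp point (between the pads) lies 19 mm behind it; z points along the fingers, y is the line along which they close (so a half turn about z gives the same grasp; the last joint's range is limited). The gripper opens to 85 mm and grips with 20 to 120 N. Pads are 22 mm wide; open, the fingers measure 114 mm over their backs; the gripper's body (76 mm by 85 mm) begins 54 mm behind the grasp point. The pads swing forward as they close: fully open they stand 13 mm farther back than shut.
Start: joints at [-1.497, 0.313, 1.498, -0, 1.331, -0.223], TCP at [153.529, -502.056, 231.294] pointing down, gripper open.
Joint ranges: [-2.94, 2.94], [-0.97, 2.17], [0.19, 2.56], [-1.23, 4.37], [0.02, 3.11], [-2.88, 2.88]. Speed limits (rad/s): [2.39, 2.39, 3.01, 3.14, 3.14, 3.14].

### API

Orientations are given as a unit quaternion [w, x, y, z].
In Python, from rig import ctrl gives the robot as it stands.
- The arm moves only by the tool send_rows, never from a script. Its argument "targets" is a list of rows, each a list of 7 numbers: the closure, from -1 (fully open) to 1 (shut), so that 0 is half open, then the shift along the tool's x, y, z in m, then the turn, a rotation vector about the tool's x, y, z in rad. In form: [[claw, dx, dy, dz, ax, ay, az], ...]. A call has exactly 10 rows; each row shifts and turns the commanded pose from where the row before left it, along the tool's axes as they then stand; what a row does not reach is not made up. A row lasts 1/8 s, in which the tool goes at most 62.5 mm and 10.7 degrees, less where a joint would pass 70% of its speed; a pose out of reach is approached as far as the arm can. A call with a gripper value outside its range is refused whole. The fingers move at their own pace and stop on an object; "squeeze" is the grip in N (left out, the last holds). Time passes only in rows, so rows that do not move let the fingers close, or fill a call up. It gives the time, the measured TCP pose, the force, the opening and the grip force at its end, in the units of the state.
- ctrl.sense(): the state, without advancing time (a new reading comes with each control period).
- ctrl.capture(name): name is "scene" or "top" or "wrist"; returns a dict with "img" (420x560x3 uint8, red, green, blue), "camera_matrix" (3x3 intrinsics, pixels), "R" (3x3) and "t" (3): a world point X has camera coordinates R X + t. Camera axes: x right, y down, z forward; pixel columns grow to the right and rows downward; lengths in mm; the calibration is good to about 2 mm. A picture is of the moment at which its call begins. There is no depth.
- ctrl.finish_job(): hands the job in; it is judged then, once.
Trained networks look in a picture, given as the dict that the camera call returned (one of the last four; its "shot" number tells which), for a name from the list of things; names that differ only in an ending like _2 or _b are one class to them, and where a whole thing is asked for, a point or a joint stands for the part that bears it (a point fixed in the world has none). Each returns a list of dicts, best first, with "score" (0 to 1); they miss things now and then, are a little off and sometimes report something else, mostly with a low value. They report only what shows in the picture. A call takes as long as a camera call.
- ctrl.boxes_of(query, picture): "extent" ([left, top, width, height] in pixels, round what is visible of it).
- ctrl.landmark_of(query, picture): "point" ([column, row] in pixels: a listed point, or the origin of a listed thing).
The state is a dict: "time_s": time; "joints": joint angles; "dq": joint speeds; "tau": joint torques, N m; "eef_pos": TCP position; "ee_rot": TCP orientation; "force": force on the tool from outside, world axes, zero at the start; "wrist_torque": the same for the moment, N m; "grip_width": opening from 0.0 (shut) to 1.0 (fully open); "grip_force": force on a finger pad.
Only numpy, scipy, OpenCV 4.12 (cv2) and the standard library are available. Lean on these libraries where they do the work, as an engineer would, in place of code of your own. Each camera call takes 0.05 s, during which the arm holds its last target. There are 200 camera calls.

## Working session

There is one attempt and no reset: what is moved stays moved. The work goes in short steps, Python scripts to look and compute and a tool call to move; the robot and the scene stay as the last step left them, time stands still between calls to the robot, and variables do not carry over. Pictures are saved under pics/ and viewed, at most 10 in all, crops included, and the job is handed in when it is done.

Besides the shell and the picture viewer there is one more tool, called after ">>>" as name(argument=value, ...) on one line, values as JSON. send_rows: Moves the arm, as the interface text tells. Its arguments: {"type":"object","properties":{"targets":{"type":"array"},"squeeze":{"type":"number"}},"required":["targets"]}

```bash
mkdir -p pics; cat > h.py <<'E'
import numpy as np, cv2
from rig import ctrl
def ray(p,px,z):
    K=p["camera_matrix"];R=np.array(p["R"]);t=np.array(p["t"])
    d=R.T@np.linalg.solve(K,[px[0],px[1],1.]);c=-R.T@t
    return c+d*(z-c[2])/d[2]
Z=dict(silver_knob_top=20,shaft_tip=24,black_knob_top=17,capacitor_top=35,heat_sink=4,spacer_block=4,front_panel=0,silver_knob=0,control_shaft=4)
E
python3 - <<'E'
from h import *
s=ctrl.sense();print(s["eef_pos"],s["ee_rot"],s["grip_width"],s["time_s"])
for c in("top","scene"):
    p=ctrl.capture(c);cv2.imwrite(f"pics/{c}0.png",p["img"][:,:,::-1])
    for n,z in Z.items():
        for d in ctrl.landmark_of(n,p)[:2]: print(c,n,round(d["score"],2),np.round(d["point"]),ray(p,d["point"],z).round())
E
```

```text
[ 153.49758266 -501.7848358   230.72715177] [-6.48205015e-04  9.89008476e-01  1.47857409e-01  3.21877446e-05] 0.9991336172689328 0.0
top silver_knob_top 0.58 [324. 247.] [485.  41.  20.]
top silver_knob_top 0.25 [207. 259.] [458. 311.  20.]
top shaft_tip 0.6 [229. 188.] [622. 262.  24.]
top shaft_tip 0.54 [227. 189.] [620. 265.  24.]
top black_knob_top 0.57 [263. 247.] [485. 182.  17.]
top capacitor_top 0.69 [206. 258.] [462. 311.  35.]
top capacitor_top 0.23 [262. 248.] [484. 184.  35.]
top heat_sink 0.65 [278. 185.] [632. 149.   4.]
top spacer_block 0.79 [328. 196.] [605.  31.   4.]
top front_panel 0.56 [277. 188.] [626. 150.   0.]
top silver_knob 0.57 [260. 247.] [485. 189.   0.]
top silver_knob 0.46 [325. 245.] [489.  38.   0.]
top control_shaft 0.47 [229. 192.] [614. 263.   4.]
scene silver_knob_top 0.54 [337. 232.] [491.  33.  20.]
scene shaft_tip 0.44 [194. 242.] [616. 257.  24.]
scene black_knob_top 0.74 [276. 259.] [489. 172.  17.]
scene capacitor_top 0.73 [212. 282.] [472. 304.  35.]
scene heat_sink 0.71 [245. 231.] [624. 146.   4.]
scene spacer_block 0.61 [301. 218.] [598.  31.   4.]
scene front_panel 0.81 [245. 238.] [607. 157.   0.]
scene silver_knob 0.63 [338. 247.] [474.  46.   0.]
scene control_shaft 0.62 [193. 254.] [609. 265.   4.]
scene control_shaft 0.2 [210. 283.] [511. 286.   4.]
```

View pics/top0.png

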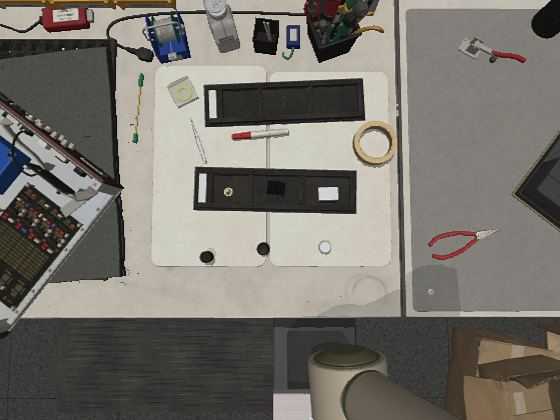

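View pics/scene0.png

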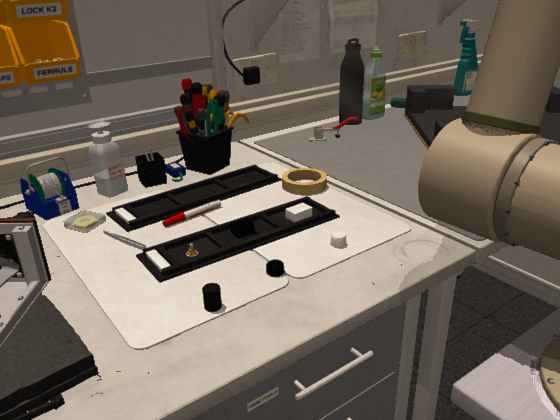

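The top view shows the silver knob at (324,247), the black knob at (263,248), the capacitor at (206,257), the shaft at (228,191), the heat sink at (276,187) and the block at (328,194). This matches the networks. The scene view agrees: silver knob (338,238), shaft (192,248). So the silver knob is at about (487,38) and the shaft at about (618,262). I'll move high toward the knob first.

>>> send_rows(targets=[[1, 0.02, -0.018, 0, 0, 0, 0], [1, 0.04, -0.035, 0, 0, 0, 0], [1, 0.04, -0.035, 0, 0, 0, 0], [1, 0.04, -0.035, 0, 0, 0, 0], [1, 0.04, -0.035, 0, 0, 0, 0], [1, 0.04, -0.035, 0, 0, 0, 0], [1, 0.04, -0.035, 0, 0, 0, 0], [1, 0.04, -0.035, 0, 0, 0, 0], [1, 0.04, -0.035, 0, 0, 0, 0], [1, 0.02, -0.018, 0, 0, 0, 0]])

```text
time_s: 2.25
eef_pos: [406.2, -92.6, 231.5]
ee_rot: [0.0, 0.989, 0.149, 0.0]
force: [-0.4, 0.0, 0.0]
grip_width: 0.001
grip_force: 0.0
```

>>> send_rows(targets=[[1, 0.015, -0.013, 0, 0, 0, 0], [1, 0.025, -0.022, 0.01, 0, 0, 0], [1, 0.025, -0.022, 0.015, 0, 0, 0], [1, 0.025, -0.022, 0.015, 0, 0, 0], [1, 0.015, -0.013, 0.015, 0, 0, 0], [1, 0.01, -0.008, 0.015, 0, 0, 0], [1, 0, 0, 0.01, 0, 0, 0], [1, 0, 0, 0, 0, 0, 0], [1, 0, 0, 0, 0, 0, 0], [1, 0, 0, 0, 0, 0, 0]])

```text
time_s: 3.5
eef_pos: [486.3, 34.3, 151.9]
ee_rot: [0.0, 0.989, 0.148, 0.001]
force: [-0.1, 0.6, -0.5]
grip_width: -0.003
grip_force: 0.0
```

```bash
python3 - <<'E'
from h import *
p=ctrl.capture("wrist");cv2.imwrite("pics/w1.png",p["img"][:,:,::-1])
print(ctrl.sense()["eef_pos"])
for n in("silver_knob_top","shaft_tip"):
    for d in ctrl.landmark_of(n,p)[:2]: print(n,round(d["score"],2),np.round(d["point"]),ray(p,d["point"],Z[n]).round(1))
for d in ctrl.boxes_of("silver_knob",p)[:2]: print(d)
E
```

```text
[486.22253437  34.37632353 151.76328318]
silver_knob_top 0.75 [270. 204.] [482.2  39.9  20. ]
{'extent': [260.2, 183.8, 29.6, 31.0], 'score': 0.97}
{'extent': [3.7, 0.9, 416.2, 148.6], 'score': 0.46}
```

View pics/w1.png

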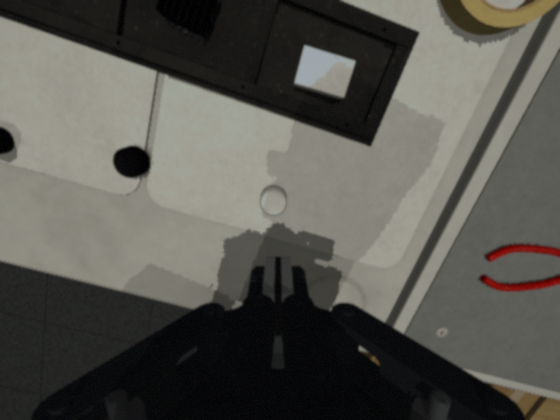

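The wrist view shows the knob at (274,200), which agrees with its box centre (275,199), about (487,37). I'll descend to 25 mm above it.

>>> send_rows(targets=[[1, 0.002, -0.003, 0.008, 0, 0, 0], [1, 0, 0, 0.015, 0, 0, 0], [1, 0, 0, 0.02, 0, 0, 0], [1, 0, 0, 0.02, 0, 0, 0], [1, 0, 0, 0.018, 0, 0, 0], [1, 0, 0, 0.012, 0, 0, 0], [1, 0, 0, 0.008, 0, 0, 0], [1, 0, 0, 0.005, 0, 0, 0], [1, 0, 0, 0, 0, 0, 0], [1, 0, 0, 0, 0, 0, 0]])

```text
time_s: 4.95
eef_pos: [487.4, 38.1, 45.7]
ee_rot: [0.0, 0.989, 0.148, 0.0]
force: [-0.2, -0.1, -0.6]
grip_width: -0.0
grip_force: 0.0
```

```bash
python3 - <<'E'
from h import *
p=ctrl.capture("wrist");cv2.imwrite("pics/w2.png",p["img"][:,:,::-1])
print(ctrl.sense()["eef_pos"])
for d in ctrl.boxes_of("silver_knob",p)[:2]:
    l,t,w,h=d["extent"];print(d,ray(p,(l+w/2,t+h/2),15).round(1))
for d in ctrl.landmark_of("silver_knob_top",p)[:2]: print(d,ray(p,d["point"],20).round(1))
E
```

```text
[487.38140054  38.08951974  45.67151125]
{'extent': [257.8, 219.6, 43.3, 45.8], 'score': 0.67} [490.7  36.9  15. ]
{'point': [271.5, 254.3], 'score': 0.96} [483.4  40.1  20. ]
```

View pics/w2.png

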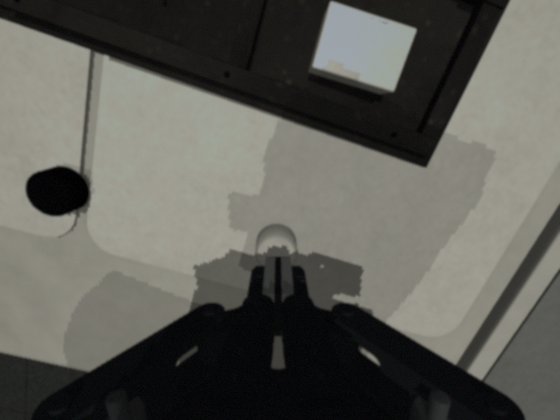

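The wrist view shows the knob at (277,246) beneath the fingertips, with the estimates averaging about (487,38). I'll hold there.

>>> send_rows(targets=[[1, 0, 0, 0, 0, 0, 0], [1, 0, 0, 0, 0, 0, 0], [1, 0, 0, 0, 0, 0, 0], [1, 0, 0, 0, 0, 0, 0], [1, 0, 0, 0, 0, 0, 0], [1, 0, 0, 0, 0, 0, 0], [1, 0, 0, 0, 0, 0, 0], [1, 0, 0, 0, 0, 0, 0], [1, 0, 0, 0, 0, 0, 0], [1, 0, 0, 0, 0, 0, 0]])

```text
time_s: 6.35
eef_pos: [487.1, 38.1, 45.3]
ee_rot: [-0.0, 0.989, 0.148, -0.0]
force: [-0.9, 0.6, -0.2]
grip_width: -0.0
grip_force: 0.0
```

>>> send_rows(targets=[[1, 0, 0, 0, 0, 0, 0], [1, 0, 0, 0, 0, 0, 0], [1, 0, 0, 0, 0, 0, 0], [1, 0, 0, 0, 0, 0, 0], [1, 0, 0, 0, 0, 0, 0], [1, 0, 0, 0, 0, 0, 0], [1, 0, 0, 0, 0, 0, 0], [1, 0, 0, 0, 0, 0, 0], [1, 0, 0, 0, 0, 0, 0], [1, 0, 0, 0, 0, 0, 0]])

```text
time_s: 7.6
eef_pos: [487.1, 38.1, 45.3]
ee_rot: [-0.0, 0.989, 0.148, -0.0]
force: [0.5, 0.2, -0.3]
grip_width: -0.001
grip_force: 0.0
```

>>> send_rows(targets=[[1, 0, 0, -0.01, 0, 0, 0], [1, 0, 0, -0.02, 0, 0, 0], [1, 0, 0, -0.025, 0, 0, 0], [1, 0, 0, -0.025, 0, 0, 0], [1, 0, 0, -0.025, 0, 0, 0], [1, 0, 0, -0.015, 0, 0, 0], [1, 0, 0, -0.01, 0, 0, 0], [1, 0, 0, 0, 0, 0, 0], [1, 0, 0, 0, 0, 0, 0], [1, 0, 0, 0, 0, 0, 0]])

```text
time_s: 8.85
eef_pos: [486.9, 38.2, 174.7]
ee_rot: [-0.0, 0.989, 0.148, -0.001]
force: [1.0, 0.4, -0.8]
grip_width: -0.001
grip_force: 0.0
```

>>> send_rows(targets=[[1, 0.015, -0.014, 0, 0, 0, 0], [1, 0.028, -0.026, 0, 0, 0, 0], [1, 0.032, -0.03, 0, 0, 0, 0], [1, 0.032, -0.03, 0, 0, 0, 0], [1, 0.032, -0.03, 0, 0, 0, 0], [1, 0.028, -0.026, 0.01, 0, 0, 0], [1, 0.016, -0.014, 0.01, 0, 0, 0], [1, 0.008, -0.006, 0.01, 0, 0, 0], [1, 0, 0, 0, 0, 0, 0], [1, 0, 0, 0, 0, 0, 0]])

```text
time_s: 10.1
eef_pos: [618.3, 261.6, 145.7]
ee_rot: [0.0, 0.989, 0.148, 0.0]
force: [0.4, 0.2, -0.6]
grip_width: -0.002
grip_force: 0.0
```

```bash
python3 - <<'E'
from h import *
p=ctrl.capture("wrist");cv2.imwrite("pics/w3.png",p["img"][:,:,::-1])
print(ctrl.sense()["eef_pos"])
for d in ctrl.boxes_of("control_shaft",p)[:2]:
    l,t,w,h=d["extent"];print(d,ray(p,(l+w/2,t+h/2),8).round(1))
for n in("shaft_tip","control_shaft"):
  for d in ctrl.landmark_of(n,p)[:2]: print(d,ray(p,d["point"],Z[n]).round(1))
R=np.array(p["R"]);print((-R.T@p["t"]).round())
for X in ([618,262,24],[618,262,4]):
  u=p["camera_matrix"]@(R@X+p["t"]);print(u/u[2])
E
```

```text
[618.37623583 261.61108991 146.03064928]
{'extent': [265.8, 192.3, 21.0, 19.4], 'score': 0.54} [616.3 261.3   8. ]
{'point': [275.8, 210.1], 'score': 0.64} [613.1 260.8  24. ]
{'point': [273.0, 200.4], 'score': 0.7} [615.8 264.7   4. ]
[697. 285. 288.]
[276.10124827 205.04449071   1.        ]
[276.18147644 199.16145148   1.        ]
```

View pics/w3.png

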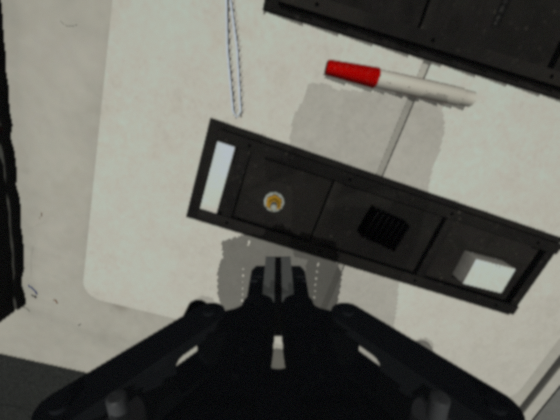

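The wrist view shows the shaft's washer and nut at (274,202), alone in its pocket, at about (616,262). I'll descend to 25 mm above the tip.

>>> send_rows(targets=[[1, -0.002, -0.001, 0.008, 0, 0, 0], [1, 0, 0, 0.015, 0, 0, 0], [1, 0, 0, 0.018, 0, 0, 0], [1, 0, 0, 0.018, 0, 0, 0], [1, 0, 0, 0.015, 0, 0, 0], [1, 0, 0, 0.011, 0, 0, 0], [1, 0, 0, 0.007, 0, 0, 0], [1, 0, 0, 0.004, 0, 0, 0], [1, 0, 0, 0, 0, 0, 0], [1, 0, 0, 0, 0, 0, 0]])

```text
time_s: 11.55
eef_pos: [616.4, 262.7, 49.8]
ee_rot: [-0.0, 0.989, 0.148, 0.0]
force: [0.1, 0.4, 0.8]
grip_width: -0.003
grip_force: 0.0
```

```bash
python3 - <<'E'
from h import *
p=ctrl.capture("wrist");cv2.imwrite("pics/w4.png",p["img"][:,:,::-1])
print(ctrl.sense()["eef_pos"])
for n in("shaft_tip","control_shaft"):
  for d in ctrl.landmark_of(n,p)[:2]: print(d,ray(p,d["point"],Z[n]).round(1))
E
```

```text
[616.33356983 262.74058201  49.80432644]
{'point': [274.7, 251.2], 'score': 0.92} [615.  263.4  24. ]
{'point': [276.5, 240.6], 'score': 0.66} [613.8 261.9   4. ]
```

View pics/w4.png

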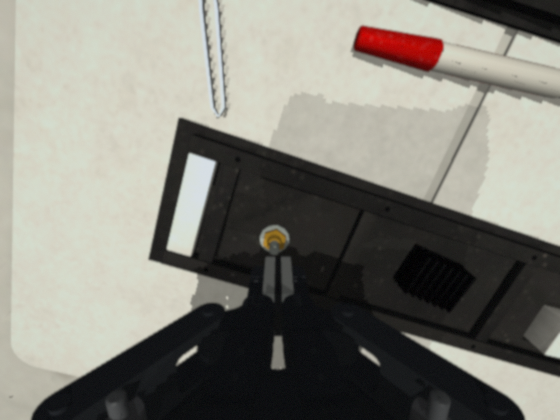

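>>> send_rows(targets=[[1, 0, 0, 0, 0, 0, 0], [1, 0, 0, 0, 0, 0, 0], [1, 0, 0, 0, 0, 0, 0], [1, 0, 0, 0, 0, 0, 0], [1, 0, 0, 0, 0, 0, 0], [1, 0, 0, 0, 0, 0, 0], [1, 0, 0, 0, 0, 0, 0], [1, 0, 0, 0, 0, 0, 0], [1, 0, 0, 0, 0, 0, 0], [1, 0, 0, 0, 0, 0, 0]])

```text
time_s: 12.95
eef_pos: [616.1, 262.7, 49.3]
ee_rot: [0.0, 0.989, 0.148, -0.0]
force: [-0.1, 0.1, 0.1]
grip_width: 0.001
grip_force: 0.0
```

>>> send_rows(targets=[[1, 0, 0, 0, 0, 0, 0], [1, 0, 0, 0, 0, 0, 0], [1, 0, 0, 0, 0, 0, 0], [1, 0, 0, 0, 0, 0, 0], [1, 0, 0, 0, 0, 0, 0], [1, 0, 0, 0, 0, 0, 0], [1, 0, 0, 0, 0, 0, 0], [1, 0, 0, 0, 0, 0, 0], [1, 0, 0, 0, 0, 0, 0], [1, 0, 0, 0, 0, 0, 0]])

```text
time_s: 14.2
eef_pos: [616.1, 262.7, 49.3]
ee_rot: [-0.0, 0.989, 0.148, 0.0]
force: [-1.0, -0.2, -0.2]
grip_width: -0.001
grip_force: 0.0
```

The wrist view shows the shaft at (275,240), its tip at (275,251), directly under the fingertips to within about 2 mm. The hold is complete, so I'm handing in.

```bash
python3 -c "
from rig import ctrl
print(ctrl.finish_job())"
```

```text
the job is handed in; nothing more can be done
None
```

The arm held the closed fingertips about 25 mm above the silver-white knob, rose clear, then held about 25 mm above the bare shaft, each for over 2 s, and the job was handed in still pointing there (no verdict came back; no sign of contact in the force readings).

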